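Prop the guard flap and take out the red knob

TASK

Lift the clear guard flap of the blue bed by its black loop handle until it stands nearly upright, then swing the prop stay with the green grip fully round in front of the raised flap so that it cannot fall shut. With the flap propped, take the red knob out of the bed and set it down upright in the grey tray, without dropping it; leave the yellow knob where it is, and leave the flap up and the stay set.

Things in the scene. Friction and masses are not known exactly. Their poses are not given: they have to be found in the camera images.
- guard_bed: Blue open-topped bed fixed to the bench, 170 x 280 mm (x, y), walls 72 mm high, 6 mm thick. Inside are two black rubber nests, tops 15 mm up, at bed x -30, y -80 and +30 mm, on which the knobs stand within 5 mm. Covered by the clear flap. Origin: centre of the underside. x points from front (handle side) to rear (hinge side), y left, z up; turned up to 0.22 rad from the world axes.
- flap (a joint): Clear guard flap in an 8 mm grey frame, 168 mm from hinge to front edge, 280 mm wide. Rad: 0 closed, 1.57 upright, stop 1.75. Hinge line along y at bed x +85, z 78 mm. Stiff hinge: about 2 N at the handle lifts it; it stays where left above 0.9 rad, falls shut from below 0.6. At 1.35 or more the stay passes freely in front of it; the set stay stops it at about 1.3.
- flap_handle (a point): Middle of the cross bar of the flap's black loop handle: round bar 12 mm thick, 70 mm long along the bed's y, lying in the flap's plane 213 mm from the hinge line, at bed y -40 mm. A 39 mm gap for a finger lies between bar and flap edge. Axes as the flap's: x toward the hinge, y along the bar. With the flap closed the bar is 78 mm above the bench.
- stay (a joint): Prop stay: level green arm, top 183 mm above the bench, turning about the upright post at bed x +35, y +165 mm (outside the left wall); stiff joint (about 2.5 N at the grip), stays where left. Rad, anticlockwise from above: 0 points to the front (stowed; starts -0.3 to 0, a little outward), 1.57 points to the right (bed -y) in front of the raised flap (set), stop 1.6.
- stay_grip (a point): Middle of the graspable part of the upright green grip at the stay's end: cylinder 18 mm in diameter, from 181 to 223 mm above the bench; this point is 208 mm up and 60 mm from the post's axis. It moves on a level arc round the post.
- red_knob_centre (a point): Red moulded knob with a narrower neck on top: 56 mm in diameter, 56 mm high (the neck, the top 16 mm, is 31 mm in diameter), 0.09 kg, loose, standing upright on either of the two nests. Point: its centre, 28 mm above its underside; z is its upright axis.
- yellow_knob_centre (a point): Yellow ball knob with a short grey stud on top: 51 mm in diameter, 61 mm high, standing loose on the other nest; to be left there. Point: its centre, 30 mm above its underside.
- tray_floor (a point): Grey square tray fixed to the bench, 150 x 150 mm outside, 140 x 140 mm inside, rim 22 mm high. Point: centre of its inner floor, 5 mm above the bench; x and y along its walls, z up.

How it is judged:
By the outcome, as a careful person would: the job done as asked, in the order asked, and still so for the second after the job is handed in, with the robot touching nothing.
It also fails if it takes over 72 s, if anything falls off the work surface, if the arm or the gripper's body presses on something with over 40 N, if the wrist force passes 120 N, or if a joint passes its speed limit or range.

ROBOT

A 7-joint arm with a two-finger parallel gripper is mounted at the origin on a cart in front of the work surface, level with it; the furniture and walls round the work are solid. World frame = base frame: x ahead of the robot, y to its left, z up, the work surface at z = 0. Lengths are in m, angles in rad, forces in N, time in s.
With the tool pointing down it reaches from about 0.425 to 0.925 m from the base axis. Payload 6.8 kg.
Tool frame: the origin (TCP) lies at the very end of the fingers, on their centre line; the grasp point (between the pads) lies 19 mm behind it; z points along the fingers, y is the line along which they close (so a half turn about z gives the same grasp; the last joint's range is limited). The gripper opens to 85 mm and grips with 20 to 120 N. Pads are 22 mm wide; open, the fingers measure 114 mm over their backs; the gripper's body (76 mm by 85 mm) begins 54 mm behind the grasp point. The pads swing forward as they close: fully open they stand 13 mm farther back than shut.
Start: joints at [1.23, 0.477, 0.022, 1.555, -0.011, 1.109, -0.083], TCP at [0.156, -0.657, 0.231] pointing down, gripper open.
Joint ranges: [-2.96, 2.96], [-0.34, 2.1], [-1.41, 1.46], [0.24, 2.44], [-1.37, 4.51], [0.17, 1.92], [-2.96, 2.96]. Speed limits (rad/s): [2.39, 2.39, 3.14, 3.14, 3.14, 3.14, 3.14].

INTERFACE

Orientations are given as a unit quaternion [w, x, y, z].
In Python, from station import bot gives the robot as it stands.
- The arm moves only by the tool jog_arm, never from a script. Its argument "motion" is a list of rows, each a list of 7 numbers: the turn, a rotation vector about the tool's x, y, z in rad, then the shift along the tool's x, y, z in mm, then the finger opening in mm, from 0 to 85.4. A call has 1 to 10 rows; each row is the pose to reach, as a shift and turn from the pose commanded when the call began, along the tool's axes at that moment; what a row does not reach only later rows make up. A row lasts 1/8 s, in which the tool goes at most 62.5 mm and 10.7 degrees, less where a joint would pass 70% of its speed; a pose out of reach is approached as far as the arm can. A call with a gripper value outside its range is refused whole. The fingers move at their own pace and stop on an object; "grip_force" is the grip in N (left out, the last holds). Time passes only in rows, so rows that repeat a pose let the fingers close. It gives the time, the measured TCP pose, the force, the opening and the grip force at its end, in the units of the state.
- bot.get_obs(): the state, without advancing time (a new reading comes with each control period).
- bot.read_camera(name): name is "scene" or "side" or "wrist"; returns a dict with "pixels" (480x640x3 uint8, red, green, blue), "camera_matrix" (3x3 intrinsics, pixels), "T" (4x4, takes a point from camera to world coordinates); the wrist camera has in their place "tool_from_camera" (4x4, takes a point from camera to tool coordinates, whose origin is the TCP and whose axes are the flange's). Camera axes: x right, y down, z forward; pixel columns grow to the right and rows downward; lengths in m; the calibration is good to about 2 mm. A picture is of the moment at which its call begins: read the wrist's pose just before it. There is no depth.
- bot.hand_in(): hands the job in; it is judged then, once.
Trained networks look in a picture, given as the dict that the camera call returned (one of the last four; its "shot" number tells which), for a name from the list of things; names that differ only in an ending like _2 or _b are one class to them, and where a whole thing is asked for, a point or a joint stands for the part that bears it (a point fixed in the world has none). Each returns a list of dicts, best first, with "score" (0 to 1); they miss things now and then, are a little off and sometimes report something else, mostly with a low value. They report only what shows in the picture. A call takes as long as a camera call.
- bot.spot_in(thing, picture): "xy" ([column, row] in pixels, amid what is visible of it).
- bot.tip_of(thing, picture): "xy" ([column, row] in pixels: a listed point, or the origin of a listed thing).
The state is a dict: "t": time; "q": joint angles; "joint_vel": joint speeds; "joint_torque": joint torques, N m; "eef_pos": TCP position; "tool_rot": TCP orientation; "contact_force": force on the tool from outside, world axes, zero at the start; "torque": the same for the moment, N m; "gripper_width": opening from 0.0 (shut) to 1.0 (fully open); "grasp_force": force on a finger pad.
Only numpy, scipy, OpenCV 4.12 (cv2) and the standard library are available. Lean on these libraries where they do the work, as an engineer would, in place of code of your own. Each camera call takes 0.05 s, during which the arm holds its last target. There are 200 camera calls.

## Working session

There is one attempt and no reset: what is moved stays moved. The work goes in short steps, Python scripts to look and compute and a tool call to move; the robot and the scene stay as the last step left them, time stands still between calls to the robot, and variables do not carry over. Pictures are saved under pics/ and viewed, at most 10 in all, crops included, and the job is handed in when it is done.

Besides the shell and the picture viewer there is one more tool, called after "Request:" in YAML: its name, and indented under it one key for each argument. jog_arm: Moves the arm, as the interface text tells. Its arguments: {"type":"object","properties":{"motion":{"type":"array"},"grip_force":{"type":"number"}},"required":["motion"]}

```bash
ls; mkdir -p pics; cat > h.py <<'E'
import numpy as np, cv2
from station import bot
from scipy.spatial.transform import Rotation as R
def rot(q): return R.from_quat([q[1],q[2],q[3],q[0]])
def ray(p,xy,o=None):
    K=p["camera_matrix"]; d=np.linalg.inv(K)@[xy[0],xy[1],1]
    if "T" in p: T=np.array(p["T"])
    else:
        W=np.eye(4);W[:3,:3]=rot(o["tool_rot"]).as_matrix();W[:3,3]=o["eef_pos"];T=W@np.array(p["tool_from_camera"])
    d=T[:3,:3]@d; return T[:3,3],d/np.linalg.norm(d)
def tri(rs):
    A=sum(np.eye(3)-np.outer(d,d) for c,d in rs); b=sum((np.eye(3)-np.outer(d,d))@c for c,d in rs)
    x=np.linalg.solve(A,b); return x,[np.linalg.norm(np.cross(x-c,d)) for c,d in rs]
def atz(r,z): c,d=r; return c+d*(z-c[2])/d[2]
def save(p,n): cv2.imwrite("pics/"+n,cv2.cvtColor(p["pixels"],cv2.COLOR_RGB2BGR))
E
python3 - <<'E'
from h import *
np.set_printoptions(precision=4,suppress=True)
o=bot.get_obs();print(o)
ps={n:bot.read_camera(n) for n in("scene","side")}
for n in ps: save(ps[n],n+"0.png"); print(n,np.array(ps[n]["T"]))
for th in("guard_bed","flap_handle","stay_grip","red_knob_centre","yellow_knob_centre","tray_floor"):
    rs=[]
    for n in ps:
        l=bot.tip_of(th,ps[n]); print(th,n,[(np.round(a["xy"]),round(a["score"],2)) for a in l[:3]])
        if l: rs.append(ray(ps[n],l[0]["xy"]))
    if len(rs)==2: print("   ",*tri(rs))
E
```

```text
pics
{'t': 0.0, 'q': array([ 1.2299,  0.4778,  0.0224,  1.5565, -0.0115,  1.1093, -0.0831]), 'joint_vel': array([ 0.0012, -0.0006,  0.0007, -0.0012,  0.0005,  0.0011,  0.0001]), 'joint_torque': array([ -0.0002, -59.6452,   1.6078, -28.119 ,   0.0125,   0.0094,
        -0.    ]), 'eef_pos': array([ 0.1555, -0.6562,  0.2303]), 'tool_rot': array([-0.0009,  0.9932,  0.1161, -0.0002]), 'contact_force': array([ 0.0356,  0.0528, -0.3156]), 'torque': array([ 0.0004, -0.0019, -0.0051]), 'grasp_force': 0.0, 'gripper_width': 0.9970786947510218}
scene [[-0.8181 -0.2767  0.5042 -0.0884]
 [-0.575   0.4084 -0.7089  0.9092]
 [-0.0097 -0.8699 -0.4932  0.7687]
 [ 0.      0.      0.      1.    ]]
side [[ 0.9996 -0.0136  0.0246  0.5154]
 [-0.0281 -0.5028  0.8639 -1.4218]
 [ 0.0006 -0.8643 -0.503   0.9779]
 [ 0.      0.      0.      1.    ]]
guard_bed scene [(array([283., 328.]), 0.95)]
guard_bed side [(array([326., 257.]), 0.62)]
    [0.5541 0.1679 0.0017] [np.float64(0.0016288973446464794), np.float64(0.0016288973446464859)]
flap_handle scene [(array([248., 294.]), 0.68)]
flap_handle side [(array([288., 244.]), 0.77)]
    [0.5115 0.2125 0.0845] [np.float64(0.09305817620797788), np.float64(0.0930581762079778)]
stay_grip scene [(array([249., 294.]), 0.76), (array([404., 251.]), 0.17)]
stay_grip side [(array([311., 169.]), 0.44)]
    [0.5045 0.326  0.2144] [np.float64(0.006703990354295771), np.float64(0.006703990354295627)]
red_knob_centre scene []
red_knob_centre side []
yellow_knob_centre scene []
yellow_knob_centre side []
tray_floor scene [(array([403., 248.]), 0.88)]
tray_floor side [(array([302., 366.]), 0.79)]
    [ 0.4899 -0.3197  0.0076] [np.float64(0.006592566642688255), np.float64(0.006592566642688531)]
```

View pictures.

View pics/scene0.png

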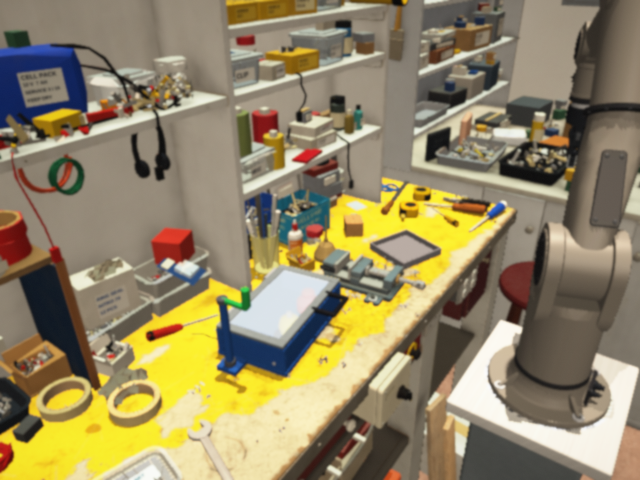

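View pics/side0.png

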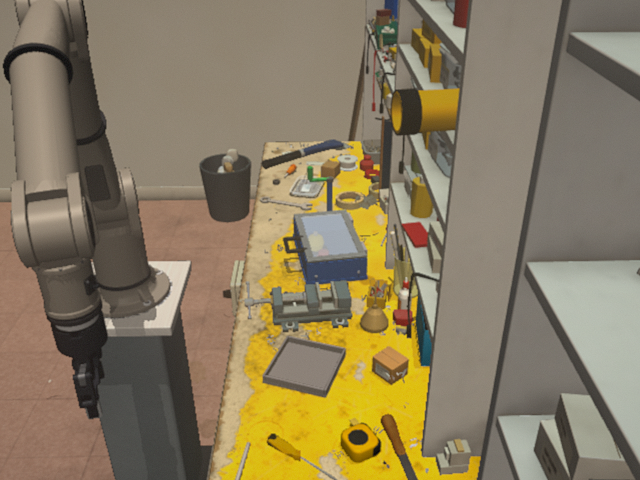

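Scene view: stay grip at about (245,297), loop handle at about (335,305) and tray at (404,248). In the side view the handle is at (290,244), the grip at (311,172) and a vise stands between bed and tray. I'll swing over, high, for a close look.

Request:
jog_arm:
  motion:
    - [0, 0, -0.7, 345, -181, -170, 85]
    - [0, 0, -0.7, 345, -181, -170, 85]
    - [0, 0, -0.7, 345, -181, -170, 85]
    - [0, 0, -0.7, 345, -181, -170, 85]
    - [0, 0, -0.7, 345, -181, -170, 85]
    - [0, 0, -0.7, 345, -181, -170, 85]
    - [0, 0, -0.7, 345, -181, -170, 85]
    - [0, 0, -0.7, 345, -181, -170, 85]

```text
t: 1.7
eef_pos: [0.454, -0.3973, 0.4034]
tool_rot: [0.001, 0.891, 0.453, 0.002]
contact_force: [-0.1, -0.8, 0.1]
gripper_width: 0.995
grasp_force: 0.0
```

```bash
cat >> h.py <<'E'
def rows(pos,yaw=None,Rw=None):
    "shift/turn from the measured pose to world TCP pos; yaw: world direction of tool x, tool pointing down"
    o=bot.get_obs(); R0=rot(o["tool_rot"]); s=R0.inv().apply(np.array(pos)-o["eef_pos"])*1000
    t=np.zeros(3)
    if yaw is not None: t=(R0.inv()*R.from_matrix(np.array([[np.cos(yaw),np.sin(yaw),0],[np.sin(yaw),-np.cos(yaw),0],[0,0,-1]]).astype(float))).as_rotvec()
    print("turn",np.round(t,3),"shift",np.round(s,1),"dist",np.linalg.norm(s).round())
E
python3 - <<'E'
from h import *
o=bot.get_obs();print(o["eef_pos"],o["q"].round(2)); rows([.43,.12,.45],1.57)
p=bot.read_camera("wrist");print(p["tool_from_camera"])
E
```

```text
[ 0.45395076 -0.39734519  0.40341884] [ 0.83  0.26 -0.27  1.48  0.07  1.4  -0.08]
turn [ 0.004 -0.001 -0.629] shift [ 404.  -323.9  -47. ] dist 520.0
[[-1.20547854e-05 -9.49528883e-01 -3.13679613e-01  8.04865326e-02]
 [ 9.99999958e-01 -1.01781145e-04  2.69667993e-04 -2.12370835e-04]
 [-2.87984218e-04 -3.13679596e-01  9.49528845e-01 -1.41642995e-01]
 [ 0.00000000e+00  0.00000000e+00  0.00000000e+00  1.00000000e+00]]
```

Request:
jog_arm:
  motion:
    - [0, 0, -0.63, 404, -324, -47, 85]
    - [0, 0, -0.63, 404, -324, -47, 85]
    - [0, 0, -0.63, 404, -324, -47, 85]
    - [0, 0, -0.63, 404, -324, -47, 85]
    - [0, 0, -0.63, 404, -324, -47, 85]
    - [0, 0, -0.63, 404, -324, -47, 85]
    - [0, 0, -0.63, 404, -324, -47, 85]
    - [0, 0, -0.63, 404, -324, -47, 85]
    - [0, 0, -0.63, 404, -324, -47, 85]
    - [0, 0, -0.63, 404, -324, -47, 85]

```text
t: 3.0
eef_pos: [0.4299, 0.1163, 0.448]
tool_rot: [0.0, 0.71, 0.705, -0.0]
contact_force: [0.8, -0.1, -0.2]
gripper_width: 1.001
grasp_force: 0.0
```

```bash
cat >> h.py <<'E'
def look(name,things,png=None):
    o=bot.get_obs(); p=bot.read_camera(name); out={}
    for th in things:
        l=bot.tip_of(th,p); print(name,th,[(np.round(a["xy"],1),round(a["score"],2)) for a in l[:2]])
        if l: out[th]=ray(p,l[0]["xy"],o)
    if png: save(p,png)
    return p,o,out
E
python3 - <<'E'
from h import *
import pickle
np.set_printoptions(precision=4,suppress=True)
T=["guard_bed","flap_handle","stay_grip","red_knob_centre","yellow_knob_centre"]
p,o,r=look("wrist",T,"w1.png"); print(o["eef_pos"],o["q"])
p.pop("pixels"); pickle.dump((p,o,r),open("w1.pkl","wb"))
for k in r: print(k,atz(r[k],{"guard_bed":0,"flap_handle":.078,"stay_grip":.208}.get(k,.045)))
p,o,s=look("side",T)
for k in r:
  if k in s: print(k,*tri([r[k],s[k]]))
E
```

```text
wrist guard_bed [(array([400.2, 132.9]), 0.57)]
wrist flap_handle [(array([322.7, 180.1]), 0.62)]
wrist stay_grip []
wrist red_knob_centre []
wrist yellow_knob_centre []
[0.4299 0.1163 0.448 ] [ 0.4185 -0.013  -0.7924  1.6946 -0.009   1.4565 -0.3798]
guard_bed [0.5555 0.1648 0.    ]
flap_handle [0.4342 0.1058 0.078 ]
side guard_bed [(array([326.9, 256.7]), 0.98)]
side flap_handle [(array([287.4, 247.4]), 0.72), (array([327.7, 258.7]), 0.25)]
side stay_grip [(array([308.8, 166.2]), 0.6)]
side red_knob_centre []
side yellow_knob_centre [(array([328.5, 257.5]), 0.65)]
guard_bed [0.5545 0.1649 0.003 ] [np.float64(0.0003809294094636736), np.float64(0.0003809294094639125)]
flap_handle [0.4372 0.105  0.0726] [np.float64(0.002970081816133567), np.float64(0.0029700818161335686)]
```

View pics/w1.png

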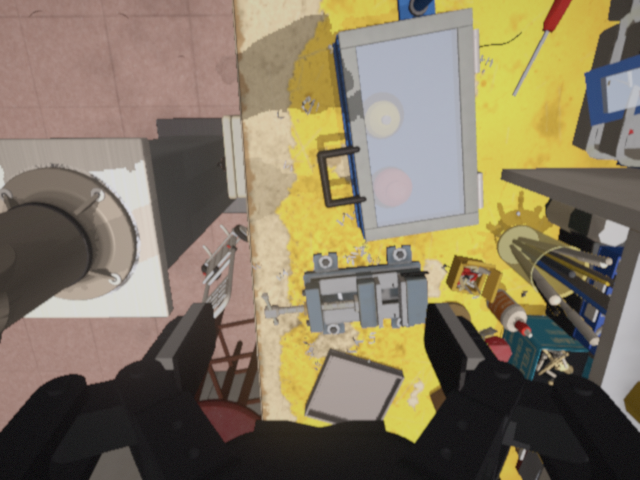

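The wrist view shows the closed flap with corners at (338,32), (473,10), (478,224) and (367,240). The handle bar runs (320,152)–(327,207), the yellow knob is at (384,118), and red is at (393,187) on the right nest. The tray is at the lower centre.

```bash
python3 - <<'E'
from h import *
import pickle
np.set_printoptions(precision=4,suppress=True)
p,o,r=pickle.load(open("w1.pkl","rb"))
P=lambda xy,z: atz(ray(p,xy,o),z)[:2]
C=[P(c,.082) for c in((338,32),(473,10),(478,224),(367,240))]
print(C, np.mean(C,0))
f=C[0]-C[3]; g=C[1]-C[2]; print("yaw",np.arctan2(-f[0],f[1]),np.arctan2(-g[0],g[1]),np.linalg.norm(f),np.linalg.norm(C[1]-C[0]))
a,b=P((320,152),.08),P((327,207),.08); print("bar",a,b,np.arctan2(-(a-b)[0],(a-b)[1]),np.linalg.norm(a-b),(a+b)/2)
print("tray",np.mean([P(c,.022) for c in((331,349),(403,375),(378,423),(306,408))],0),"knobs",P((384,118),.045),P((393,187),.05))
E
```

```text
[array([0.4538, 0.2902]), array([0.6175, 0.3128]), array([0.6586, 0.0411]), array([0.4988, 0.0177])] [0.5572 0.1654]
yaw 0.16362803968198533 0.14999328983176052 0.2761937137783299 0.16524569269668354
bar [0.4307 0.1447] [0.4402 0.0674] 0.1224234559330624 0.07788566403622632 [0.4354 0.1061]
tray [ 0.4934 -0.3047] knobs [0.5217 0.1878] [0.539  0.0897]
```

```bash
python3 - <<'E'
from h import *
rows([.4356,.1063,.14],1.724)
E
```

```text
turn [ 0.     0.    -0.161] shift [ -9.9   5.6 308.3] dist 309.0
```

Request:
jog_arm:
  motion:
    - [0, 0, -0.16, -10, 5.6, 308, 40]
    - [0, 0, -0.16, -10, 5.6, 308, 40]
    - [0, 0, -0.16, -10, 5.6, 308, 40]
    - [0, 0, -0.16, -10, 5.6, 308, 40]
    - [0, 0, -0.16, -10, 5.6, 308, 40]
    - [0, 0, -0.16, -10, 5.6, 308, 40]
  grip_force: 30

```text
t: 4.35
eef_pos: [0.4325, 0.1055, 0.1372]
tool_rot: [-0.003, 0.651, 0.759, -0.003]
contact_force: [-0.3, -0.3, 0.8]
gripper_width: 0.47
grasp_force: 0.0
```

```bash
python3 - <<'E'
from h import *
np.set_printoptions(precision=4,suppress=True)
p,o,r=look("wrist",["flap_handle"],"w2.png"); print(o["eef_pos"],o["gripper_width"])
for k in r: print(atz(r[k],.078))
import pickle
_,_,r1=pickle.load(open("w1.pkl","rb")); print(tri([r["flap_handle"],r1["flap_handle"]]))
rows([.4356,.1063,.058],1.724)
E
```

```text
wrist flap_handle [(array([325.1, 254.5]), 0.73)]
[0.4325 0.1055 0.1372] 0.46977361388616806
[0.435  0.1068 0.078 ]
(array([0.4347, 0.1053, 0.0744]), [np.float64(0.0005125871326061354), np.float64(0.0005125871326061392)])
turn [ 0.001 -0.001 -0.001] shift [-0.7 -0.9 83.6] dist 84.0
```

View pics/w2.png

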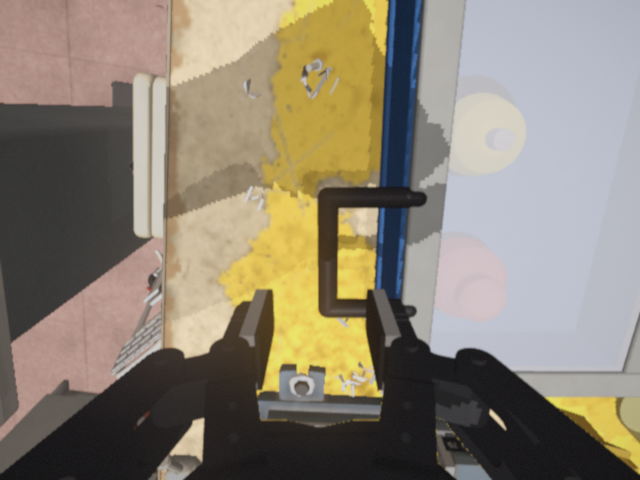

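The wrist view has the bar vertical at column 325, rows 190–312, between the fingers as the tool descends. The yaw fits. Next I go down and grip.

Request:
jog_arm:
  motion:
    - [0, 0, 0, 0, -0.5, 82, 40]
    - [0, 0, 0, 0, -0.5, 82, 40]
    - [0, 0, 0, 0, -0.5, 82, 40]
    - [0, 0, 0, 0, -0.5, 82, 5]
    - [0, 0, 0, 0, -0.5, 82, 5]
    - [0, 0, 0, 0, -0.5, 82, 5]
    - [0, 0, 0, 0, -0.5, 82, 5]
    - [0, 0, 0, 0, -0.5, 82, 5]
  grip_force: 30

```text
t: 5.45
eef_pos: [0.4367, 0.1067, 0.0603]
tool_rot: [0.001, 0.651, 0.759, 0.001]
contact_force: [-2.0, -1.0, 11.1]
gripper_width: 0.13
grasp_force: 29.3
```

```bash
python3 - <<'E'
from h import *
np.set_printoptions(precision=4,suppress=True)
o=bot.get_obs(); print(o["eef_pos"],o["contact_force"],o["gripper_width"],o["grasp_force"])
for a in np.arange(.15,1.56,.15):
    print(round(a,2), round(213*(1-np.cos(a)),1), round(-213*np.sin(a),1))
E
```

```text
[0.4367 0.1067 0.0603] [-1.9917 -0.9666 11.0898] 0.1304582222452755 29.30745542049408
0.15 2.4 -31.8
0.3 9.5 -62.9
0.45 21.2 -92.6
0.6 37.2 -120.3
0.75 57.2 -145.2
0.9 80.6 -166.8
1.05 107.0 -184.8
1.2 135.8 -198.5
1.35 166.4 -207.8
1.5 197.9 -212.5
```

Request:
jog_arm:
  motion:
    - [0, 0, 0, 0, 0.9, -19, 5]
    - [0, 0, 0, 0, 3.4, -38, 5]
    - [0, 0, 0, 0, 7.7, -57, 5]
    - [0, 0, 0, 0, 13.7, -75, 5]
    - [0, 0, 0, 0, 21, -93, 5]
    - [0, 0, 0, 0, 30.5, -110, 5]
    - [0, 0, 0, 0, 41, -126, 5]
    - [0, 0, 0, 0, 53, -141, 5]
    - [0, 0, 0, 0, 66, -154, 5]
    - [0, 0, 0, 0, 80.6, -167, 5]
  grip_force: 30

```text
t: 6.7
eef_pos: [0.5098, 0.1182, 0.2265]
tool_rot: [-0.002, 0.651, 0.759, -0.005]
contact_force: [-18.0, -3.0, 16.3]
gripper_width: 0.126
grasp_force: 30.3
```

Request:
jog_arm:
  motion:
    - [0, 0, 0, 0, 17.3, -12.4, 5]
    - [0, 0, 0, 0, 35.8, -23, 5]
    - [0, 0, 0, 0, 55, -31.7, 5]
    - [0, 0, 0, 0, 75.4, -38.4, 5]
    - [0, 0, 0, 0, 96, -43, 5]
    - [0, 0, 0, 0, 119, -45.5, 5]
    - [0, 0, 0, 0, 119, -45.5, 5]
    - [0, 0, 0, 0, 119, -45.5, 5]
  grip_force: 30

```text
t: 7.7
eef_pos: [0.6335, 0.1377, 0.274]
tool_rot: [0.001, 0.651, 0.759, 0.002]
contact_force: [-0.5, 0.5, 6.0]
gripper_width: 0.128
grasp_force: 31.8
```

```bash
python3 - <<'E'
from h import *
np.set_printoptions(precision=4,suppress=True)
o=bot.get_obs(); print(o["eef_pos"],o["contact_force"],o["q"])
T=["flap_handle","stay_grip","red_knob_centre","yellow_knob_centre","tray_floor"]
p,o,r=look("scene",T,"s2.png"); p,o,s=look("side",T)
for k in T:
  if k in r and k in s: print(k,*tri([r[k],s[k]]))
a,b=bot.read_camera("scene"),bot.read_camera("side")
cv2.imwrite("pics/two.png",cv2.cvtColor(np.hstack([cv2.resize(a["pixels"][200:400,150:350],(400,400)),cv2.resize(b["pixels"][100:300,220:420],(400,400))]),cv2.COLOR_RGB2BGR))
E
```

```text
[0.6335 0.1377 0.274 ] [-0.4565  0.5493  5.9588] [ 0.2007  0.492  -0.7284  1.5403  0.3395  1.2342 -0.4276]
scene flap_handle []
scene stay_grip [(array([248.7, 293.8]), 0.85)]
scene red_knob_centre [(array([306. , 298.1]), 0.9)]
scene yellow_knob_centre [(array([289.3, 322.6]), 0.83)]
scene tray_floor [(array([401.4, 248.4]), 0.58)]
side flap_handle [(array([356. , 171.6]), 0.8)]
side stay_grip [(array([309.7, 170.9]), 0.51)]
side red_knob_centre [(array([324., 260.]), 0.47)]
side yellow_knob_centre [(array([314.5, 241.6]), 0.76)]
side tray_floor [(array([303.3, 365.3]), 0.65), (array([313.3, 242.7]), 0.59)]
stay_grip [0.5039 0.3245 0.2102] [np.float64(0.00274170693709638), np.float64(0.0027417069370964356)]
red_knob_centre [0.5462 0.0859 0.0422] [np.float64(0.0027102065699357177), np.float64(0.002710206569935652)]
yellow_knob_centre [0.5191 0.1863 0.0444] [np.float64(0.0017718074183969428), np.float64(0.0017718074183970935)]
tray_floor [ 0.4929 -0.3169  0.0075] [np.float64(0.0061021054957425234), np.float64(0.006102105495742611)]
```

View pics/two.png

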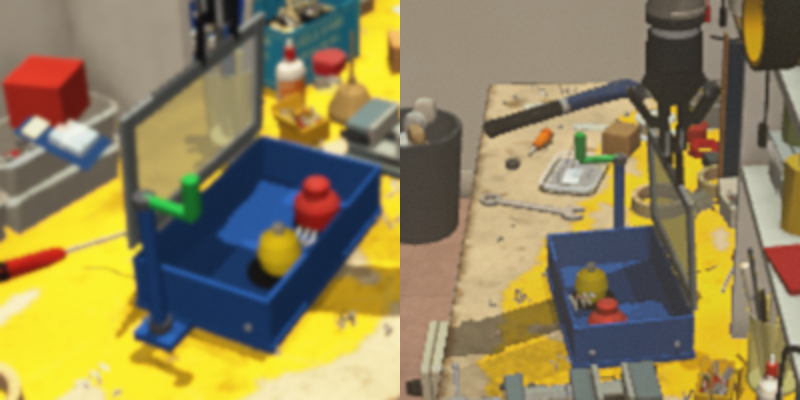

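Both crops show the flap standing nearly upright, red knob on the right nest, yellow on the left, and the green grip still stowed. I'll release the handle and lift clear.

Request:
jog_arm:
  motion:
    - [0, 0, 0, 0, 0, 0, 45]
    - [0, 0, 0, 0, 0, 0, 45]
    - [0, 0, 0, 0, 0, 0, 45]
    - [0, 0, 0, 0, 0, -40, 45]
    - [0, 0, 0, 0, 0, -90, 45]
    - [0, 0, 0, 0, 0, -90, 45]

```text
t: 9.15
eef_pos: [0.6339, 0.1378, 0.3654]
tool_rot: [0.002, 0.651, 0.759, 0.003]
contact_force: [0.2, 1.5, -0.9]
gripper_width: 0.531
grasp_force: 0.0
```

```bash
python3 - <<'E'
from h import *
np.set_printoptions(precision=4,suppress=True)
o=bot.get_obs(); print(o["eef_pos"])
p,o,s=look("side",["flap_handle"])
c,d=s["flap_handle"]
# intersect ray with handle's plane bed y=-40
Rb=np.array([[np.cos(.153),-np.sin(.153)],[np.sin(.153),np.cos(.153)]]); n=Rb[:,1]; b=np.array([.556,.1655])
t=(-.04-n@(c[:2]-b))/(n@d[:2]); X=c+t*d; xb=Rb[:,0]@(X[:2]-b); print(X,xb,"flap",np.arctan2(X[2]-.078,.085-xb))
rows([.490,.335,.32],3.295)
E
```

```text
[0.6339 0.1378 0.3654]
side flap_handle [(array([357.6, 171.6]), 0.84)]
[0.6374 0.1376 0.2904] 0.07622722333366826 flap 1.5295091812027537
turn [ 0.     0.001 -1.572] shift [ 217.8 -110.7   40.8] dist 248.0
```

Request:
jog_arm:
  motion:
    - [0, 0, -1.57, 218, -111, 40, 45]
    - [0, 0, -1.57, 218, -111, 40, 45]
    - [0, 0, -1.57, 218, -111, 40, 45]
    - [0, 0, -1.57, 218, -111, 40, 45]
    - [0, 0, -1.57, 218, -111, 40, 45]
    - [0, 0, -1.57, 218, -111, 40, 45]
    - [0, 0, -1.57, 218, -111, 40, 45]
    - [0, 0, -1.57, 218, -111, 40, 45]
    - [0, 0, -1.57, 218, -111, 40, 45]
    - [0, 0, -1.57, 218, -111, 40, 45]

```text
t: 10.5
eef_pos: [0.4893, 0.3345, 0.3193]
tool_rot: [-0.001, -0.075, 0.997, -0.0]
contact_force: [-0.3, -0.2, 0.3]
gripper_width: 0.527
grasp_force: 0.0
```

```bash
python3 - <<'E'
from h import *
np.set_printoptions(precision=4,suppress=True)
p,o,r=look("wrist",["stay_grip"],"w3.png"); print(o["eef_pos"],o["q"])
k="stay_grip"
rs=[]
if k in r: print(atz(r[k],.208)); rs.append(r[k])
for n in("scene","side"):
    _,_,s=look(n,[k]); rs.append(s[k])
print(tri(rs))
E
```

```text
wrist stay_grip [(array([310.6, 249. ]), 0.84)]
[0.4893 0.3345 0.3193] [ 0.1106  0.4986 -1.1461  1.5947  0.4612  1.3531  0.6287]
[0.505  0.3302 0.208 ]
scene stay_grip [(array([245.3, 292.7]), 0.96)]
side stay_grip [(array([307.4, 168.2]), 0.67)]
(array([0.5006, 0.3315, 0.2173]), [np.float64(0.0018420691536511864), np.float64(0.0017053876364964652), np.float64(0.0015675679378125823)])
```

View pics/w3.png

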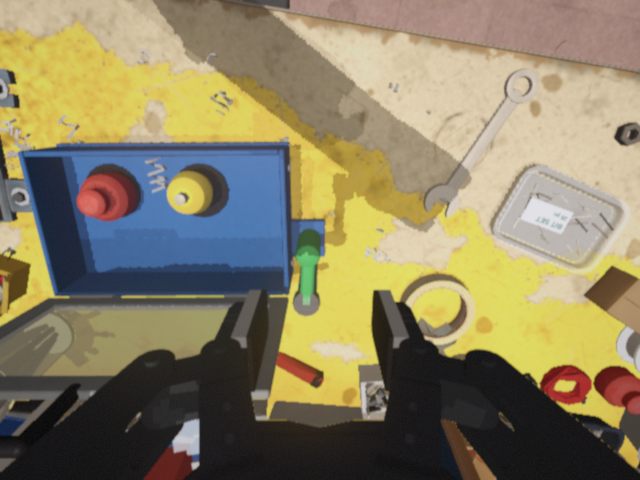

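The wrist view has the green grip at (308,250) with its post at (306,301), the flap standing behind, red at (100,195) and yellow at (190,192).

```bash
python3 - <<'E'
from h import *
np.set_printoptions(precision=4,suppress=True)
o=bot.get_obs(); p=bot.read_camera("wrist")
P=atz(ray(p,(306,301),o),.183); G=atz(ray(p,(308,250),o),.205); print("post",P,"grip",G,G-P)
rows([.5045,.3305,.26],3.295); rows([.5045,.3305,.190],3.295)
E
```

```text
post [0.5632 0.3347 0.183 ] grip [0.5083 0.3293 0.205 ] [-0.0549 -0.0054  0.022 ]
turn [-0.     0.    -0.003] shift [-14.   -6.9  60.8] dist 63.0
turn [-0.     0.    -0.003] shift [-14.   -6.8 130.8] dist 132.0
```

Request:
jog_arm:
  motion:
    - [0, 0, 0, -15, -6, 60, 45]
    - [0, 0, 0, -15, -6, 100, 45]
    - [0, 0, 0, -15, -6, 129, 45]
    - [0, 0, 0, -15, -6, 129, 45]
    - [0, 0, 0, -15, -6, 129, 10]
    - [0, 0, 0, -15, -6, 129, 10]
    - [0, 0, 0, -15, -6, 129, 10]
    - [0, 0, 0, -15, -6, 129, 10]
  grip_force: 35

```text
t: 11.85
eef_pos: [0.5058, 0.3319, 0.1935]
tool_rot: [0.001, -0.075, 0.997, 0.0]
contact_force: [-1.5, -2.6, 6.2]
gripper_width: 0.197
grasp_force: 34.3
```

```bash
python3 - <<'E'
from h import *
o=bot.get_obs(); print(o["eef_pos"],o["contact_force"],o["gripper_width"]*85.4,o["grasp_force"])
R0=rot(o["tool_rot"]); P=np.array([.564,.334]); e=o["eef_pos"]; v=e[:2]-P; a0=np.arctan2(v[1],v[0])%(2*np.pi); print("stay",a0-np.pi-.153,np.hypot(*v))
end=np.pi+.153+1.60
for a in np.linspace(a0,end,11)[1:]:
    t=P+.06*np.array([np.cos(a),np.sin(a)]); print(R0.inv().apply([t[0]-e[0],t[1]-e[1],0]).round(1)*[1e3,1e3,1e3] if 0 else (R0.inv().apply([t[0]-e[0],t[1]-e[1],0])*1e3).round(1))
E
```

```text
[0.50580896 0.33191524 0.19351453] [-1.5031464  -2.56021715  6.24380804] 16.817228402115262 34.33478057384491
stay -0.117189137713511 0.05822836802921616
[  2.1 -10.1  -0. ]
[  0.6 -20.3  -0. ]
[ -2.6 -30.1  -0. ]
[ -7.4 -39.2   0. ]
[-13.7 -47.3   0. ]
[-21.3 -54.2   0. ]
[-29.9 -59.8   0. ]
[-39.4 -63.8   0.1]
[-49.4 -66.1   0.1]
[-59.7 -66.7   0.1]
```

Request:
jog_arm:
  motion:
    - [0, 0, 0, 2, -10, 0, 10]
    - [0, 0, 0, 0.6, -20.3, 0, 10]
    - [0, 0, 0, -2.6, -30, 0, 10]
    - [0, 0, 0, -7.4, -39, 0, 10]
    - [0, 0, 0, -13.7, -47.3, 0, 10]
    - [0, 0, 0, -21.3, -54, 0, 10]
    - [0, 0, 0, -30, -60, 0, 10]
    - [0, 0, 0, -39.4, -64, 0, 10]
    - [0, 0, 0, -49.4, -66, 0, 10]
    - [0, 0, 0, -59, -66.7, 0, 10]
  grip_force: 35

```text
t: 13.1
eef_pos: [0.5729, 0.2749, 0.1933]
tool_rot: [-0.0, -0.076, 0.997, -0.0]
contact_force: [-9.7, -2.9, 9.9]
gripper_width: 0.197
grasp_force: 35.7
```

Request:
jog_arm:
  motion:
    - [0, 0, 0, 0, 0, 0, 10]
    - [0, 0, 0, 0, 0, 0, 10]

```text
t: 13.35
eef_pos: [0.5745, 0.275, 0.1933]
tool_rot: [0.001, -0.075, 0.997, 0.001]
contact_force: [-0.2, -0.0, 5.7]
gripper_width: 0.194
grasp_force: 35.3
```

```bash
python3 - <<'E'
from h import *
o=bot.get_obs(); print(o["eef_pos"],o["contact_force"],o["gripper_width"]*85.4)
P=np.array([.564,.334]); v=o["eef_pos"][:2]-P; print("stay",np.arctan2(v[1],v[0])%(2*np.pi)-np.pi-.153,np.hypot(*v))
rs=[]
for n in("scene","side"):
    _,_,s=look(n,["stay_grip"]); rs+=list(s.values())
if len(rs)>1:
    x,e=tri(rs); v=x[:2]-P; print(x,e,np.arctan2(v[1],v[0])%(2*np.pi)-np.pi-.153)
E
```

```text
[0.57449682 0.27504324 0.19330215] [-0.23902772 -0.03098322  5.68692698] 16.603724439890907
stay 1.593992712745536 0.059883908991018496
scene stay_grip [(array([242. , 269.2]), 0.53)]
side stay_grip []
```

No stop has been felt yet, so I nudge a little farther along the arc to find it.

Request:
jog_arm:
  motion:
    - [0, 0, 0, -1.5, 0, 0, 10]
    - [0, 0, 0, -3, 0, 0, 10]
    - [0, 0, 0, -3, 0, 0, 10]
    - [0, 0, 0, -3, 0, 0, 10]

```text
t: 14.05
eef_pos: [0.5757, 0.2751, 0.1932]
tool_rot: [-0.0, -0.076, 0.997, -0.0]
contact_force: [-4.9, -3.1, 9.8]
gripper_width: 0.197
grasp_force: 35.9
```

Request:
jog_arm:
  motion:
    - [0, 0, 0, -2, 0, 0, 10]
    - [0, 0, 0, -4, 0, 0, 10]
    - [0, 0, 0, -4, 0, 0, 10]
    - [0, 0, 0, -4, 0, 0, 10]

```text
t: 14.55
eef_pos: [0.5793, 0.2754, 0.1931]
tool_rot: [-0.001, -0.076, 0.997, -0.001]
contact_force: [-5.7, -4.2, 10.4]
gripper_width: 0.195
grasp_force: 36.0
```

Request:
jog_arm:
  motion:
    - [0, 0, 0, -2, 0.3, 0, 10]
    - [0, 0, 0, -4, 0.5, 0, 10]
    - [0, 0, 0, -4, 0.5, 0, 10]
    - [0, 0, 0, -4, 0.5, 0, 10]

```text
t: 15.05
eef_pos: [0.5841, 0.2761, 0.1932]
tool_rot: [-0.0, -0.076, 0.997, -0.001]
contact_force: [-4.0, -4.4, 9.8]
gripper_width: 0.198
grasp_force: 36.0
```

```bash
python3 - <<'E'
from h import *
np.set_printoptions(precision=4,suppress=True)
o=bot.get_obs(); print(o["eef_pos"],o["contact_force"],o["gripper_width"]*85.4)
p,o,r=look("wrist",["stay_grip"],"w4.png")
E
```

```text
[0.5841 0.2761 0.1932] [-4.0429 -4.4431  9.7592] 16.899277405658214
wrist stay_grip [(array([320. , 310.5]), 0.95)]
```

View pics/w4.png

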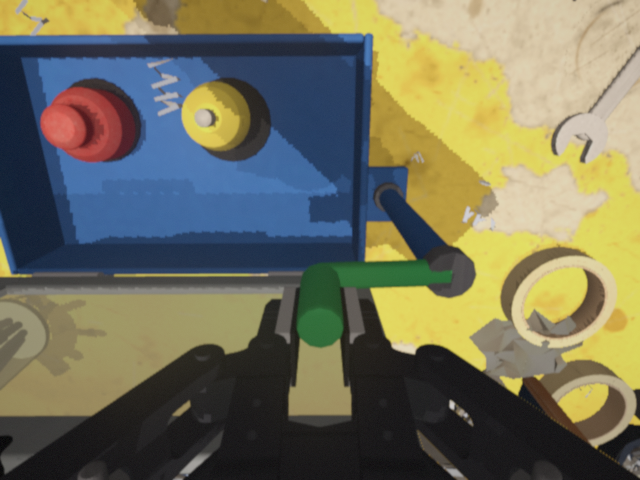

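The wrist view shows the arm running level in the image from the post (452,272) to the grip base (322,272), parallel to the bed's rear wall. So the stay looks set. I'll compute its angle.

```bash
python3 - <<'E'
from h import *
np.set_printoptions(precision=4,suppress=True)
o=bot.get_obs(); p=bot.read_camera("wrist"); R0=rot(o["tool_rot"])
P=atz(ray(p,(453,272),o),.183); B=atz(ray(p,(320,325),o),.223); M=atz(ray(p,(320,310.5),o),.208)
A1=atz(ray(p,(345,273),o),.183);A2=atz(ray(p,(430,272),o),.183)
for n,v in(("top",B-P),("mid",M-P),("armaxis",A1-A2)): print(n,np.arctan2(v[1],v[0])%(2*np.pi)-np.pi-.153,np.hypot(*v[:2]))
print(P,B,M,"grip in tool",R0.inv().apply(M-o["eef_pos"])*1e3)
# bed edge direction (front wall top, rear wall) for yaw
for a,b,z in(((0,38),(370,38),.072),((8,272),(362,258),.072)):
    v=atz(ray(p,b,o),z)-atz(ray(p,a,o),z); print("yaw",np.arctan2(-v[0],v[1]))
E
```

```text
top 1.6057759081360428 0.06011737287070855
mid 1.6553310908241774 0.060300271823580026
armaxis 1.5828642324500959 0.03839064237412232
[0.563 0.334 0.183] [0.5742 0.2749 0.223 ] [0.5772 0.2754 0.208 ] grip in tool [  6.9416   0.2577 -14.8495]
yaw 0.15127224980175946
yaw 0.194797853060745
```

Request:
jog_arm:
  motion:
    - [0, 0, 0, 5, 0, 0, 45]
    - [0, 0, 0, 5, 0, 0, 45]
    - [0, 0, 0, 5, 0, 0, 45]
    - [0, 0, 0, 5, 0, -40, 45]
    - [0, 0, 0, 5, 0, -100, 45]
    - [0, 0, 0, 5, 0, -150, 45]
    - [0, 0, 0, 5, 0, -150, 45]

```text
t: 16.08
eef_pos: [0.5807, 0.2778, 0.3465]
tool_rot: [0.003, -0.076, 0.997, 0.002]
contact_force: [0.0, -0.8, -0.8]
gripper_width: 0.529
grasp_force: 0.0
```

```bash
python3 - <<'E'
from h import *
np.set_printoptions(precision=4,suppress=True)
o=bot.get_obs(); print(o["eef_pos"])
rows([.51,.08,.30],2.51)
E
```

```text
[0.5807 0.2778 0.3465]
turn [0.006 0.005 0.783] shift [ 100.  -185.1   45.2] dist 215.0
```

Request:
jog_arm:
  motion:
    - [0, 0, 0.78, 100, -185, 46, 85]
    - [0, 0, 0.78, 100, -185, 46, 85]
    - [0, 0, 0.78, 100, -185, 46, 85]
    - [0, 0, 0.78, 100, -185, 46, 85]
    - [0, 0, 0.78, 100, -185, 46, 85]
    - [0, 0, 0.78, 100, -185, 46, 85]
    - [0, 0, 0.78, 100, -185, 46, 85]

```text
t: 16.95
eef_pos: [0.5088, 0.0795, 0.2959]
tool_rot: [-0.0, 0.307, 0.952, 0.001]
contact_force: [0.1, 0.4, -0.6]
gripper_width: 0.999
grasp_force: 0.0
```

```bash
python3 - <<'E'
from h import *
np.set_printoptions(precision=4,suppress=True)
T=["red_knob_centre","yellow_knob_centre","stay_grip","flap_handle"]
R={}
w,o,r=look("wrist",T,"w5.png"); print(o["eef_pos"],o["q"])
R={k:[r[k]] for k in r}
for n in("scene","side"):
    _,_,s=look(n,T,n+"5.png")
    for k in s: R.setdefault(k,[]).append(s[k])
for k in R:
    print(k,*(tri(R[k]) if len(R[k])>1 else ("single",)))
print(atz(r["red_knob_centre"],.043) if "red_knob_centre" in r else "")
E
```

```text
wrist red_knob_centre [(array([340.2, 208.9]), 0.73)]
wrist yellow_knob_centre [(array([ 76.4, 341.7]), 0.74), (array([407. , 136.4]), 0.67)]
wrist stay_grip []
wrist flap_handle []
[0.5088 0.0795 0.2959] [ 0.5837  0.2984 -1.0264  1.8034  0.2731  1.1926  0.4206]
scene red_knob_centre [(array([306.8, 300. ]), 0.9)]
scene yellow_knob_centre [(array([286.9, 324.4]), 0.87)]
scene stay_grip [(array([239.3, 268.8]), 0.87)]
scene flap_handle [(array([259.2, 203.9]), 0.87)]
side red_knob_centre [(array([324.3, 259.6]), 0.47)]
side yellow_knob_centre [(array([315.1, 239.7]), 0.5)]
side stay_grip [(array([331.3, 177.1]), 0.55)]
side flap_handle [(array([356.4, 172.4]), 0.82)]
red_knob_centre [0.5434 0.0871 0.0403] [np.float64(0.00331245404852639), np.float64(0.0019409446634471692), np.float64(0.001528824541717523)]
yellow_knob_centre [0.5034 0.0603 0.1409] [np.float64(0.17185488626337087), np.float64(0.16557856923218212), np.float64(0.022345258701672966)]
stay_grip [0.5708 0.2739 0.2141] [np.float64(0.0008868643493153117), np.float64(0.000886864349315543)]
flap_handle [0.6339 0.1342 0.2895] [np.float64(0.00011710347747196959), np.float64(0.00011710347747186078)]
[0.5398 0.0858 0.043 ]
```

View pics/w5.png

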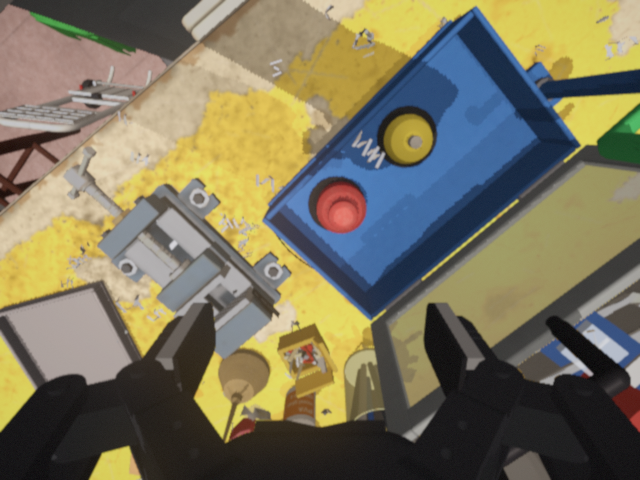

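The wrist view has the red knob at (342,208) by the right wall, yellow at (408,138), the flap up and the stay in front of it. I'll descend over red and measure again.

```bash
python3 - <<'E'
from h import *
rows([.541,.0865,.15],2.51)
E
```

```text
turn [-0.     0.     0.003] shift [-21.1  26.1 145.8] dist 150.0
```

Request:
jog_arm:
  motion:
    - [0, 0, 0, -21, 26, 146, 76]
    - [0, 0, 0, -21, 26, 146, 76]
    - [0, 0, 0, -21, 26, 146, 76]
    - [0, 0, 0, -21, 26, 146, 76]
    - [0, 0, 0, -21, 26, 146, 76]

```text
t: 18.32
eef_pos: [0.5415, 0.087, 0.1511]
tool_rot: [0.001, 0.309, 0.951, 0.0]
contact_force: [1.2, -1.1, 1.4]
gripper_width: 0.89
grasp_force: 0.0
```

```bash
python3 - <<'E'
from h import *
np.set_printoptions(precision=4,suppress=True)
w,o,r=look("wrist",["red_knob_centre"],"w6.png"); print(o["eef_pos"],o["gripper_width"]*85.4)
if r: print(atz(r["red_knob_centre"],.043))
hsv=cv2.cvtColor(w["pixels"],cv2.COLOR_RGB2HSV)
m=(((hsv[...,0]<8)|(hsv[...,0]>172))&(hsv[...,1]>130)&(hsv[...,2]>50)).astype(np.uint8)
n,l,st,c=cv2.connectedComponentsWithStats(m); i=1+np.argmax(st[1:,4]); print(st[i],c[i])
ys,xs=np.nonzero(l==i)
K=w["camera_matrix"]
# fit centre: project knob silhouette vs mask by search over xy
def contour(x,y):
    T=np.eye(4);T[:3,:3]=rot(o["tool_rot"]).as_matrix();T[:3,3]=o["eef_pos"];T=np.linalg.inv(T@np.array(w["tool_from_camera"]))
    im=np.zeros(m.shape,np.uint8); a=np.linspace(0,2*np.pi,60)
    for rad,zs in((.028,(.016,.054)),(.0155,(.055,.071))):
        P=np.array([[x+rad*np.cos(t),y+rad*np.sin(t),z] for z in zs for t in a]); C=P@T[:3,:3].T+T[:3,3]; u=(C@K.T); u=u[:,:2]/u[:,2:]
        cv2.fillConvexPoly(im,cv2.convexHull(u.astype(np.float32)).astype(np.int32),1)
    return im
from scipy.optimize import minimize
q=(l==i).astype(np.uint8)
f=lambda v:-np.sum(q&contour(*v))/max(1,np.sum(q|contour(*v)))
b=minimize(f,[.541,.0865],method="Nelder-Mead",options=dict(initial_simplex=[[.541,.0865],[.549,.0865],[.541,.0945]],xatol=2e-4,fatol=1e-4)); print(b.x,b.fun)
print(f([.541,.0865])); rows([b.x[0],b.x[1],.03],2.51)
E
```

```text
wrist red_knob_centre [(array([314.5, 230.5]), 0.65)]
[0.5415 0.087  0.1511] 76.02423909202902
[0.5394 0.0842 0.043 ]
[ 280  187   76   78 4560] [318.0884 225.0904]
[0.606  0.0975] 0.0
3205899213366275.0
turn [0.002 0.002 0.003] shift [-45.4  46.3 121.7] dist 138.0<stdin>:20: RuntimeWarning: overflow encountered in scalar negative
```

View pics/w6.png

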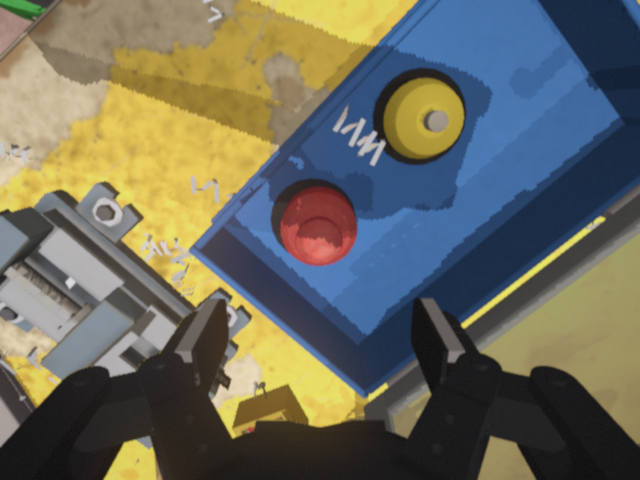

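The red knob is at (318,226), midway between the fingers in the closing direction. I'll rerun the silhouette fit with the sign bug fixed.

```bash
python3 - <<'E'
from h import *
from scipy.optimize import minimize
o=bot.get_obs(); w=bot.read_camera("wrist"); K=w["camera_matrix"]
hsv=cv2.cvtColor(w["pixels"],cv2.COLOR_RGB2HSV)
m=(((hsv[...,0]<8)|(hsv[...,0]>172))&(hsv[...,1]>130)&(hsv[...,2]>50)).astype(np.uint8)
n,l,st,c=cv2.connectedComponentsWithStats(m); q=(l==1+np.argmax(st[1:,4]))
T=np.eye(4);T[:3,:3]=rot(o["tool_rot"]).as_matrix();T[:3,3]=o["eef_pos"];T=np.linalg.inv(T@np.array(w["tool_from_camera"]))
a=np.linspace(0,2*np.pi,60)
def shape(x,y):
    im=np.zeros(m.shape,np.uint8)
    for rad,zs in((.028,(.016,.054)),(.0155,(.055,.071))):
        P=np.array([[x+rad*np.cos(t),y+rad*np.sin(t),z] for z in zs for t in a])@T[:3,:3].T+T[:3,3]; u=P@K.T
        cv2.fillConvexPoly(im,cv2.convexHull((u[:,:2]/u[:,2:]).astype(np.float32)).astype(np.int32),1)
    return im>0
f=lambda v:-float((q&shape(*v)).sum())/float((q|shape(*v)).sum())
b=minimize(f,[.541,.0865],method="Nelder-Mead",options=dict(initial_simplex=[[.541,.0865],[.547,.0865],[.541,.0925]],xatol=2e-4,fatol=1e-4)); print(b.x,b.fun,o["eef_pos"])
rows([b.x[0],b.x[1],.030],2.51)
E
```

```text
[0.53875  0.086875] -0.7959684487291849 [0.54172335 0.08677046 0.1515156 ]
turn [0.002 0.002 0.002] shift [  2.7  -1.7 121.4] dist 121.0
```

Request:
jog_arm:
  motion:
    - [0, 0, 0, 2, -1.5, 35, 76]
    - [0, 0, 0, 2, -1.5, 60, 76]
    - [0, 0, 0, 2, -1.5, 80, 76]
    - [0, 0, 0, 2, -1.5, 100, 76]
    - [0, 0, 0, 2, -1.5, 120, 76]
    - [0, 0, 0, 2, -1.5, 120, 76]

```text
t: 19.23
eef_pos: [0.5374, 0.0863, 0.0283]
tool_rot: [-0.001, 0.309, 0.951, -0.001]
contact_force: [-0.1, 0.2, 0.3]
gripper_width: 0.896
grasp_force: 0.0
```

No contact on the way down, so I close on the knob.

Request:
jog_arm:
  motion:
    - [0, 0, 0, 0, 0, 0, 48]
    - [0, 0, 0, 0, 0, 0, 48]
    - [0, 0, 0, 0, 0, 0, 48]
    - [0, 0, 0, 0, 0, 0, 48]
    - [0, 0, 0, 0, 0, 0, 48]
  grip_force: 35

```text
t: 19.85
eef_pos: [0.5392, 0.087, 0.0309]
tool_rot: [0.001, 0.309, 0.951, 0.001]
contact_force: [-0.2, 0.8, 6.7]
gripper_width: 0.607
grasp_force: 36.8
```

Request:
jog_arm:
  motion:
    - [0, 0, 0, 0, 0, -15, 48]
    - [0, 0, 0, 0, 0, -40, 48]
    - [0, 0, 0, 0, 0, -80, 48]
    - [0, 0, 0, 0, 0, -130, 48]
    - [0, 0, 0, 0, 0, -180, 48]
    - [0, 0, 0, 0, 0, -230, 48]
    - [0, 0, 0, 0, 0, -250, 48]
    - [0, 0, 0, 0, 0, -250, 48]

```text
t: 20.85
eef_pos: [0.5387, 0.0865, 0.2807]
tool_rot: [0.001, 0.309, 0.951, 0.0]
contact_force: [0.7, -0.4, -1.9]
gripper_width: 0.602
grasp_force: 37.0
```

```bash
python3 - <<'E'
from h import *
np.set_printoptions(precision=4,suppress=True)
o=bot.get_obs(); print(o["eef_pos"],o["gripper_width"]*85.4)
w,o,r=look("wrist",["red_knob_centre"])
for n in("scene","side"): look(n,["red_knob_centre","yellow_knob_centre"])
rows([.48,-.27,.28],1.6); print(o["q"])
E
```

```text
[0.5387 0.0865 0.2807] 51.4474432125234
wrist red_knob_centre [(array([317.5, 326.8]), 0.93)]
scene red_knob_centre [(array([304.2, 204.9]), 0.79)]
scene yellow_knob_centre [(array([288.1, 322.8]), 0.75)]
side red_knob_centre [(array([323.9, 177.7]), 0.89)]
side yellow_knob_centre [(array([313.5, 241.9]), 0.74)]
turn [-0.002 -0.001  0.913] shift [-162.7 -322.5   -1.1] dist 361.0
[ 0.5209  0.3732 -0.9999  1.7601  0.3379  1.1917  0.3667]
```

Request:
jog_arm:
  motion:
    - [0, 0, 0.09, -16, -32, 0, 48]
    - [0, 0, 0.2, -36, -71, 0, 48]
    - [0, 0, 0.31, -57, -112, 0, 48]
    - [0, 0, 0.43, -77, -153, 0, 48]
    - [0, 0, 0.54, -98, -194, 0, 48]
    - [0, 0, 0.65, -118, -235, 0, 48]
    - [0, 0, 0.76, -138, -275, 0, 48]
    - [0, 0, 0.86, -155, -307, 0, 48]
    - [0, 0, 0.91, -163, -322, 0, 48]
    - [0, 0, 0.91, -163, -322, 0, 48]

```text
t: 22.5
eef_pos: [0.4809, -0.27, 0.2795]
tool_rot: [-0.0, 0.696, 0.718, 0.0]
contact_force: [-0.6, 0.4, -1.0]
gripper_width: 0.602
grasp_force: 37.0
```

```bash
python3 - <<'E'
from h import *
np.set_printoptions(precision=4,suppress=True)
T=["tray_floor","red_knob_centre"]; R=[]
w,o,r=look("wrist",T,"w7.png"); print(o["eef_pos"],o["q"],o["gripper_width"]*85.4)
for k in r: print(k,"tool",rot(o["tool_rot"]).inv().apply(atz(r[k],.28 if k[0]=="r" else .005)-o["eef_pos"]),atz(r[k],.005))
if "tray_floor" in r: R.append(r["tray_floor"])
for n in("scene","side"):
    p,_,s=look(n,T)
    if "tray_floor" in s: R.append(s["tray_floor"]); print(atz(s["tray_floor"],.005))
print(tri(R))
# tray outline by colour in wrist image: grey region floor
hsv=cv2.cvtColor(w["pixels"],cv2.COLOR_RGB2HSV)
m=((hsv[...,1]<60)&(hsv[...,2]>60)&(hsv[...,2]<190)).astype(np.uint8); m=cv2.morphologyEx(m,cv2.MORPH_OPEN,np.ones((5,5)))
n,l,st,c=cv2.connectedComponentsWithStats(m)
for i in range(1,n):
    if st[i,4]>3000: print(st[i],c[i].round())
E
```

```text
wrist tray_floor [(array([327.6, 230.6]), 0.98)]
wrist red_knob_centre [(array([316.9, 328.9]), 0.97)]
[ 0.4809 -0.27    0.2795] [ 0.9772  0.3076 -0.7085  1.7585  0.2163  1.1556  0.2351] 51.40890280791964
tray_floor tool [-0.0539  0.0096  0.2745] [ 0.4921 -0.3233  0.005 ]
red_knob_centre tool [-0.0108 -0.0013 -0.0005] [ 0.4833 -0.4588  0.005 ]
scene tray_floor [(array([402.7, 245.6]), 0.63)]
scene red_knob_centre [(array([405.4, 162. ]), 0.88)]
[ 0.5066 -0.3394  0.005 ]
side tray_floor [(array([303.4, 367.6]), 0.87)]
side red_knob_centre [(array([298.5, 245.6]), 0.61)]
[ 0.4876 -0.3254  0.005 ]
(array([ 0.4929, -0.3245,  0.0102]), [np.float64(0.0029160827457680566), np.float64(0.007576784496855055), np.float64(0.006973855528214704)])
[   0    0  164  115 5119] [90. 64.]
[  241     0   229   114 18581] [350.  43.]
[   0  139  176  123 7968] [ 84. 213.]
[ 248  149  164  125 4472] [315. 209.]
[   0  264  121  204 8809] [ 42. 372.]
[ 573  369   67   99 3220] [614. 416.]
```

```bash
python3 - <<'E'
from h import *
rows([.4915,-.320,.035]); rows([.4915,-.320,.022])
E
```

```text
turn [0. 0. 0.] shift [-51.1   8.8 244.9] dist 250.0
turn [0. 0. 0.] shift [-51.1   8.8 257.9] dist 263.0
```

Request:
jog_arm:
  motion:
    - [0, 0, 0, -25, 4, 15, 48]
    - [0, 0, 0, -51, 9, 45, 48]
    - [0, 0, 0, -51, 9, 90, 48]
    - [0, 0, 0, -51, 9, 135, 48]
    - [0, 0, 0, -51, 9, 180, 48]
    - [0, 0, 0, -51, 9, 215, 48]
    - [0, 0, 0, -51, 9, 240, 48]
    - [0, 0, 0, -51, 9, 250, 48]
    - [0, 0, 0, -51, 9, 254, 48]
    - [0, 0, 0, -51, 9, 254, 48]

```text
t: 24.2
eef_pos: [0.492, -0.3207, 0.0266]
tool_rot: [0.001, 0.696, 0.718, 0.0]
contact_force: [-0.5, 0.0, -1.5]
gripper_width: 0.598
grasp_force: 37.0
```

Request:
jog_arm:
  motion:
    - [0, 0, 0, 0, 0, 2, 48]
    - [0, 0, 0, 0, 0, 3.5, 48]
    - [0, 0, 0, 0, 0, 4.5, 48]
    - [0, 0, 0, 0, 0, 4.5, 48]

```text
t: 24.7
eef_pos: [0.4914, -0.3204, 0.0213]
tool_rot: [-0.0, 0.696, 0.718, -0.0]
contact_force: [0.3, -0.9, -1.4]
gripper_width: 0.6
grasp_force: 37.0
```

Request:
jog_arm:
  motion:
    - [0, 0, 0, 0, 0, 1, 48]
    - [0, 0, 0, 0, 0, 2, 48]
    - [0, 0, 0, 0, 0, 2, 48]

```text
t: 25.08
eef_pos: [0.4915, -0.3205, 0.0208]
tool_rot: [0.0, 0.696, 0.718, -0.0]
contact_force: [-4.7, 2.3, 14.6]
gripper_width: 0.603
grasp_force: 38.7
```

Request:
jog_arm:
  motion:
    - [0, 0, 0, 0, 0, -1.5, 48]
    - [0, 0, 0, 0, 0, -1.5, 60]
    - [0, 0, 0, 0, 0, -1.5, 74]
    - [0, 0, 0, 0, 0, -1.5, 74]
    - [0, 0, 0, 0, 0, -1.5, 74]
    - [0, 0, 0, 0, 0, -30, 76]
    - [0, 0, 0, 0, 0, -80, 76]
    - [0, 0, 0, 0, 0, -140, 76]
    - [0, 0, 0, 0, 0, -200, 76]
    - [0, 0, 0, 0, 0, -200, 76]

```text
t: 26.32
eef_pos: [0.4945, -0.3214, 0.2247]
tool_rot: [0.005, 0.696, 0.718, 0.001]
contact_force: [0.2, -0.5, -0.7]
gripper_width: 0.891
grasp_force: 0.0
```

```bash
python3 - <<'E'
from h import *
np.set_printoptions(precision=4,suppress=True)
T=["red_knob_centre","yellow_knob_centre","stay_grip","flap_handle"]; R={}
ims=[]
for n in("wrist","scene","side"):
    p,o,s=look(n,T); ims.append(p["pixels"])
    for k in s:
        if n!="wrist" or k[0]=="r": R.setdefault(k,[]).append(s[k])
for k in R:
    if len(R[k])>1: print(k,*tri(R[k]))
x=tri(R["stay_grip"])[0][:2]-[.5635,.334]; print("stay",np.arctan2(x[1],x[0])%(2*np.pi)-np.pi-.153)
a=cv2.resize(ims[1][180:380,230:430],(400,400)); b=cv2.resize(ims[2][140:400,230:430],(400,520))[:400]; c=cv2.resize(ims[0],(267,200))
d=cv2.resize(ims[2][300:400,230:380],(300,200))
out=np.zeros((600,800,3),np.uint8); out[:400,:400]=a; out[:400,400:]=b; out[400:,:267]=c; out[400:,300:600]=d
cv2.imwrite("pics/fin.png",cv2.cvtColor(out,cv2.COLOR_RGB2BGR))
E
```

```text
wrist red_knob_centre [(array([314.3, 205.3]), 0.92)]
wrist yellow_knob_centre []
wrist stay_grip []
wrist flap_handle []
scene red_knob_centre [(array([406.2, 242.5]), 0.75)]
scene yellow_knob_centre [(array([287.7, 321.1]), 0.71)]
scene stay_grip [(array([239.3, 269.6]), 0.97)]
scene flap_handle [(array([255.9, 201.9]), 0.84)]
side red_knob_centre [(array([308. , 355.8]), 0.58)]
side yellow_knob_centre []
side stay_grip []
side flap_handle [(array([356.9, 173.1]), 0.67)]
red_knob_centre [ 0.4926 -0.3224  0.0324] [np.float64(0.0028822069966683993), np.float64(0.005718617339501978), np.float64(0.007107105489142748)]
flap_handle [0.6383 0.1352 0.2903] [np.float64(0.0041997134168566), np.float64(0.004199713416856614)]
stay -0.8792525568656768
```

View pics/fin.png

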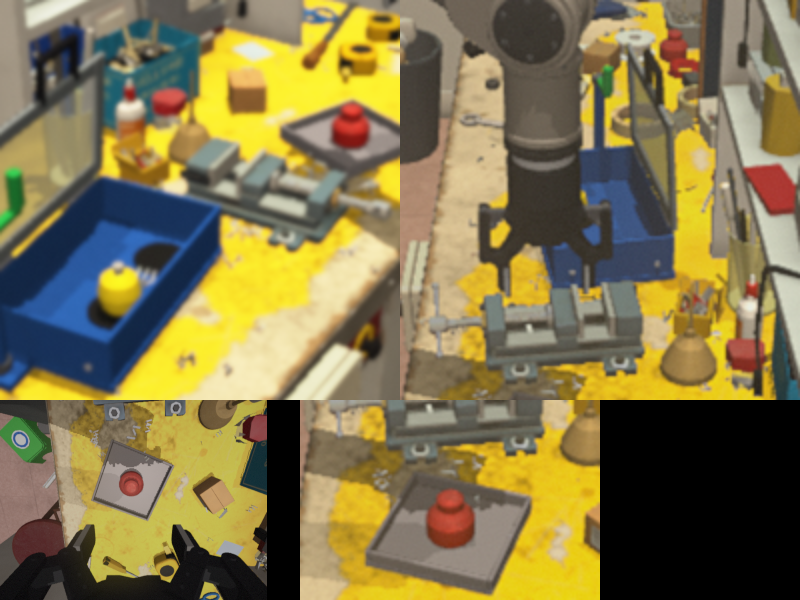

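The red knob stands upright in the tray and yellow is still on its nest. The flap is up with the stay in front of it, but my release motion may have pulled the stay back slightly, so I'll check it from near.

```bash
python3 - <<'E'
from h import *
rows([.49,.30,.34],3.295)
E
```

```text
turn [ 0.    -0.    -1.692] shift [ 620.1   18.4 -120.7] dist 632.0
```

Request:
jog_arm:
  motion:
    - [0, 0, 0, 0, 0, -60, 76]
    - [0, 0, 0, 0, 0, -118, 76]
    - [0, 0, -1.69, 620, 18, -118, 20]
    - [0, 0, -1.69, 620, 18, -118, 20]
    - [0, 0, -1.69, 620, 18, -118, 20]
    - [0, 0, -1.69, 620, 18, -118, 20]
    - [0, 0, -1.69, 620, 18, -118, 20]
    - [0, 0, -1.69, 620, 18, -118, 20]
    - [0, 0, -1.69, 620, 18, -118, 20]
    - [0, 0, -1.69, 620, 18, -118, 20]

```text
t: 28.32
eef_pos: [0.4899, 0.1811, 0.3376]
tool_rot: [0.001, 0.017, 1.0, -0.0]
contact_force: [2.0, -0.6, 0.3]
gripper_width: 0.236
grasp_force: 0.0
```

```bash
python3 - <<'E'
from h import *
rows([.49,.30,.34],3.295)
E
```

```text
turn [-0.001  0.001 -0.187] shift [  3.9 118.8  -2.4] dist 119.0
```

Request:
jog_arm:
  motion:
    - [0, 0, -0.18, 4, 115, 0, 20]
    - [0, 0, -0.18, 4, 115, 0, 20]
    - [0, 0, -0.18, 4, 115, 0, 20]
    - [0, 0, -0.18, 4, 115, 0, 20]
    - [0, 0, -0.18, 4, 115, 0, 20]

```text
t: 28.95
eef_pos: [0.4913, 0.2927, 0.3372]
tool_rot: [0.0, -0.069, 0.998, -0.001]
contact_force: [-0.3, 0.2, 1.0]
gripper_width: 0.232
grasp_force: 0.0
```

```bash
python3 - <<'E'
from h import *
np.set_printoptions(precision=4,suppress=True)
w,o,r=look("wrist",["stay_grip"],"w8.png"); print(o["eef_pos"])
G=atz(r["stay_grip"],.208)
hsv=cv2.cvtColor(w["pixels"],cv2.COLOR_RGB2HSV)
m=((hsv[...,0]>45)&(hsv[...,0]<80)&(hsv[...,1]>120)&(hsv[...,2]>50)).astype(np.uint8)
n,l,st,c=cv2.connectedComponentsWithStats(m); i=1+np.argmax(st[1:,4]); print(st[i],c[i])
x0,y0,ww,hh=st[i][:4]
# thin arm: columns near the post (image right), take mid row per column on the top face
pts=[]
for u in range(x0+int(.45*ww),x0+ww-3):
    ys=np.nonzero(l[:,u]==i)[0]; pts.append((u,ys.mean(),len(ys)))
pts=np.array(pts); print(pts[::4])
a,b=np.polyfit(pts[:,0],pts[:,1],1); q=[atz(ray(w,(u,a*u+b),o),.18) for u in(pts[0,0],pts[-1,0])]
v=q[0]-q[1]; print("arm axis stay angle",np.arctan2(v[1],v[0])%(2*np.pi)-np.pi-.153, "grip",G)
v=G[:2]-[.5635,.334]; print("grip angle",np.arctan2(v[1],v[0])%(2*np.pi)-np.pi-.153,np.hypot(*v))
E
```

```text
wrist stay_grip []
[0.4913 0.2927 0.3372]Traceback (most recent call last):
  File "<stdin>", line 4, in <module>
KeyError: 'stay_grip'
```

Request:
jog_arm:
  motion:
    - [0, 0, 0, -40, 15, 0, 60]
    - [0, 0, 0, -80, 15, 0, 60]
    - [0, 0, 0, -80, 15, 0, 60]
    - [0, 0, 0, -80, 15, 0, 60]

```text
t: 29.55
eef_pos: [0.5672, 0.3201, 0.3372]
tool_rot: [-0.0, -0.07, 0.998, 0.0]
contact_force: [-0.4, -0.4, 0.2]
gripper_width: 0.702
grasp_force: 0.0
```

```bash
python3 - <<'E'
from h import *
np.set_printoptions(precision=4,suppress=True)
w,o,r=look("wrist",["stay_grip"],"w9.png"); print(o["eef_pos"])
hsv=cv2.cvtColor(w["pixels"],cv2.COLOR_RGB2HSV)
m=((hsv[...,0]>45)&(hsv[...,0]<80)&(hsv[...,1]>120)&(hsv[...,2]>50)).astype(np.uint8)
n,l,st,c=cv2.connectedComponentsWithStats(m); i=1+np.argmax(st[1:,4]); print(st[i],c[i])
x0,y0,ww,hh=st[i][:4]
pts=[]
for u in range(x0+int(.45*ww),x0+ww-3):
    ys=np.nonzero(l[:,u]==i)[0]; pts.append((u,ys.mean(),len(ys)))
pts=np.array(pts); print(pts[::5].round(1).tolist())
a,b=np.polyfit(pts[:,0],pts[:,1],1); q=[atz(ray(w,(u,a*u+b),o),.18) for u in(pts[0,0],pts[-1,0])]
v=q[0]-q[1]; print("arm axis stay angle",np.arctan2(v[1],v[0])%(2*np.pi)-np.pi-.153,q)
if r:
    G=atz(r["stay_grip"],.208); v=G[:2]-[.5635,.334]; print("grip angle",G,np.arctan2(v[1],v[0])%(2*np.pi)-np.pi-.153,np.hypot(*v))
E
```

```text
wrist stay_grip [(array([261.4, 226.3]), 0.85)]
[0.5672 0.3201 0.3372]
[272 208  40  15 335] [289.9075 214.5045]
[[290.0, 215.0, 7.0], [295.0, 215.2, 8.0], [300.0, 214.0, 11.0], [305.0, 214.2, 9.0]]
arm axis stay angle 1.6643788328242484 [array([0.5727, 0.2958, 0.18  ]), array([0.5689, 0.3107, 0.18  ])]
grip angle [0.5767 0.2762 0.208 ] 1.6414644157293528 0.05932095056682477
```

The stay still reads about 1.6 rad, which is at its stop, and the arm is clear of everything. Handing in.

```bash
python3 -c "
from station import bot
print(bot.hand_in())"
```

```text
the job is handed in; nothing more can be done
None
```

The job is handed in: the flap is up at about 1.5 rad with the stay swung to its stop in front of it, the red knob stands upright in the grey tray, and the yellow knob is still on its nest; the hand-in call gave no verdict.

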